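Sale photo of a block plane with a tape for scale

TASK

Take the sale picture of the block plane with the tape beside it for scale: draw the tape out until the outer face of its hook is flush with the near (heel) end of the plane, and leave it there. Then press the camera's release to its halfway stop and hold it there for a good second while it focuses, press it fully down, and let go. Work gently so that the camera is not jolted, and leave the plane and everything else where it is.

Things in the scene. Friction and masses are not known exactly. Their poses are not given: they have to be found in the camera images.
- tape: Tape-measure case, 92 x 44 mm, 60 mm high, screwed in a wooden cradle on a white board 4 mm thick; cannot move. Origin on the board's top under the mouth. The yellow blade (25 mm wide, flat, its top 9 mm above the board) comes out along -x of this frame, roughly towards the robot; the case lies to +x; z up. Out by 55 to 75 mm at first, at most 205 mm (mouth to hook face).
- hook_face (a point): Centre of the outer face (-x side, away from the case) of the steel hook block ending the blade; tape's axes. Block: 9 mm thick along x, 25 mm wide, from 2 to 35 mm above the board (26 mm of it above the blade); this point is 18.5 mm above the board. Pinch it through its 9 mm or push it. The blade takes 2 to 4 N outwards, about 1 N inwards, and locks itself where it is let go.
- plane_heel (a point): Middle of the heel, the plane's square near end, 5 mm above the board. x points from heel to toe, parallel to the tape's x; the hook face is flush when its x in this frame is 0. Loose steel block plane, 150 x 48 mm, 50 mm high, 0.5 to 1 kg, aluminium cap, brass knob, its centre line 60 to 70 mm to the +y side of the blade.
- stand: Camera stand fixed to the table: round steel foot of 156 mm diameter with a column; origin on the table on the column's axis. The lens looks along -x, 0.22 rad downwards; z up. Black camera 138 mm wide along y; lens 73 mm in diameter, out to x = -107 mm; viewfinder hump from y = -41 to +5 mm, its rear up to 18 mm higher than the release.
- release_foot (a point): Point on the table right below the centre of the release (stand frame x -56, y +50 mm; stand's axes): a bare metal disc 20 mm across, 16 mm above the grip, leaning 0.22 rad to the lens side (rear edge 4 mm higher than front). Press it down, upright or along its lean. The column's height differs each time: the disc is 210 to 260 mm above the table, not reported; feel for it or look.
- release_half (a joint): First stage of the release, in m: 0 free, 0.003 at the halfway stop. It takes 0.8 N to start and 1.8 N at the stop, and springs back.
- release_full (a joint): Second stage of the release, in m: 0 up to the halfway stop, 0.003 fully down on a hard stop. It takes 7 N to start and 9 N at the end, and springs back. From free to fully down the disc travels 6 mm in all.
- head (a joint): Nod of the camera on its slightly springy head, in rad, 0 at rest; 10 N on the release gives about 0.02 rad and lets the disc down by 1 mm more. Over 0.045 rad either way (about 22 N on the release) is a jolt.
- mallet_at (a point): Bystander, to be left alone: wooden mallet, 210 mm, lying on the board beyond the plane; its centre, 25 mm up.
- pencil_at (a point): Bystander, to be left alone: flat carpenter's pencil, 175 mm, on the board on the tape's other side; its centre.
- lens_cap_at (a point): Bystander, to be left alone: black lens cap, 78 mm disc; its centre.
- jar_at (a point): Bystander, to be left alone: glass jar with steel lid, 95 mm high; its centre.
- spray_can_at (a point): Bystander, to be left alone: spray can, 190 mm high; its centre.
- screwdriver_at (a point): Bystander, to be left alone: screwdriver, 200 mm; its middle.
- parts_carton_at (a point): Bystander, to be left alone: small cardboard carton, 130 x 180 x 80 mm; its centre.
Not all that is in view belongs to the job. Leave any red look-alike of the tape alone.

How it is judged:
On the way, in this order (a step that is already met when the one before it is completed fails the run):
1. the hook face of the tape is flush with the heel of the plane (within 6 mm) (x of hook_face in the frame of plane_heel between -0.006 and 0.006 m), for 0.2 s.
2. the release is at its halfway stop and held there for 0.8 s, second stage not yet pressed (all of step 1 and value of joint release_half above 0.0023 m and value of joint release_full below 0.0008 m), for 0.8 s.
3. the release is pressed fully down (second stage over 2 mm of its 3 mm) (all of step 1 and value of joint release_half above 0.0023 m and value of joint release_full above 0.002 m), for 0.05 s.
At the end, for the whole second after the job is handed in: The hook face still flush with the plane's heel within 6 mm along the plane, the plane within 8 mm of where it lay, the release sprung back up (both stages under 0.6 mm), and the camera at rest and level (head under 0.006 rad) (all of step 1 and value of joint each of release_half, release_full below 0.0006 m and value of joint head between -0.006 and 0.006 rad and distance of plane_heel from where it was at the start of the episode below 0.008 m and velocity of joint head below 0.05 rad/s); the robot touches nothing.
It fails at once if the camera is jolted: it nods more than 0.045 rad (about 22 N on the release) (value of joint head above 0.045 rad or value of joint head below -0.045 rad).
It fails at once if the picture is taken (second stage over 2 mm) while the tape is not at the heel (more than 6 mm off) (value of joint release_full above 0.002 m and not (x of hook_face in the frame of plane_heel between -0.006 and 0.006 m)).
It fails at once if a bystander is pushed more than 30 mm from its place (distance of any of mallet_at, pencil_at, lens_cap_at, jar_at, spray_can_at, screwdriver_at, parts_carton_at from where it was at the start of the episode above 0.03 m).
It also fails if it takes over 64 s, if anything falls off the work surface, if the arm or the gripper's body presses on something with over 40 N, if the wrist force passes 120 N, or if a joint passes its speed limit or range.

ROBOT

A 6-joint arm with a two-finger parallel gripper is mounted at the origin on the work surface. World frame = base frame: x ahead of the robot, y to its left, z up, the work surface at z = 0. Lengths are in m, angles in rad, forces in N, time in s.
With the tool pointing down it reaches from about 0.325 to 0.925 m from the base axis. Payload 3.1 kg.
Tool frame: the origin (TCP) lies on the mounting face of the last link; the fingertips stand 173 mm ahead of it and the grasp point (between the pads) lies 155 mm ahead of it; x points along the fingers, z is the direction in which the jaws open and shut, and the axes are right-handed (so a half turn about x gives the same grasp; the last joint's range is limited). The gripper opens to 85 mm and grips with 20 to 120 N. Pads are 22 mm wide; open, the fingers measure 114 mm over their backs; the gripper's body (76 mm by 85 mm) begins 54 mm behind the grasp point. The pads swing forward as they close: fully open they stand 13 mm farther back than shut.
Start: joints at [-1.275, 0.217, 1.613, -0, 1.311, -0.112], TCP at [0.248, -0.574, 0.405] pointing down, gripper open.
Joint ranges: [-2.75, 2.75], [-0.78, 2.1], [0.31, 2.55], [-1.13, 4.27], [0.13, 2.63], [-2.58, 2.58]. Speed limits (rad/s): [2.79, 2.79, 3.14, 3.14, 3.14, 3.14].

INTERFACE

Orientations are given as a unit quaternion [x, y, z, w].
In Python, from cell import r gives the robot as it stands.
- The arm moves only by the tool apply_moves, never from a script. Its argument "rows" is a list of rows, each an object of numbers: "claw": the closure, from 0 (fully open) to 1 (shut); "x", "y", "z": the shift along the tool's x, y, z in units of 25 mm (1.0 is 25 mm); "spin": the turn about the tool's x in units of 5 degrees (1.0 is 5 degrees). A call has 1 to 5 rows; each row is the pose to reach, as a shift and turn from the pose commanded when the call began, along the tool's axes at that moment; what a row does not reach only later rows make up. A row lasts 1/12 s, in which the tool goes at most 41.7 mm and 7.16 degrees, less where a joint would pass 70% of its speed; a pose out of reach is approached as far as the arm can. A call with a gripper value outside its range is refused whole. The fingers move at their own pace and stop on an object; the grip force is fixed at half the most. Time passes only in rows, so rows that repeat a pose let the fingers close. It gives the time, the measured TCP pose, the force and the opening at its end, in the units of the state.
- r.get_obs(): the state, without advancing time (a new reading comes with each control period).
- r.capture(name): name is "scene" or "side" or "wrist"; returns a dict with "frame" (420x560x3 uint8, red, green, blue), "intrinsics" (3x3 intrinsics, pixels), "cam_to_world" (4x4, takes a point from camera to world coordinates). Camera axes: x right, y down, z forward; pixel columns grow to the right and rows downward; lengths in m; the calibration is good to about 2 mm. A picture is of the moment at which its call begins. There is no depth.
- r.sign_off(): hands the job in, once; it reports no verdict.
The state is a dict: "time": time; "joints": joint angles; "joint_velocities": joint speeds; "joint_efforts": joint torques, N m; "eef_pos": TCP position; "tool_rot": TCP orientation; "force": force on the tool from outside, world axes, zero at the start; "torque": the same for the moment, N m; "opening": finger opening in m.
Only numpy, scipy, OpenCV 4.12 (cv2) and the standard library are available. Lean on these libraries where they do the work, as an engineer would, in place of code of your own. Each camera call takes 0.05 s, during which the arm holds its last target.

## Working session

There is one attempt and no reset: what is moved stays moved. The work goes in short steps, Python scripts to look and compute and a tool call to move; the robot and the scene stay as the last step left them, time stands still between calls to the robot, and variables do not carry over. Pictures are saved under pics/ and viewed, and the job is handed in when it is done.

Besides the shell and the picture viewer there is one more tool, called after "Request:" as name([rows], argument=value, ...), one row to a line, values as JSON. apply_moves: Moves the arm, as the interface text tells. Its arguments: {"type":"object","properties":{"rows":{"type":"array"}},"required":["rows"]}

```bash
ls; mkdir -p pics
cat > h.py <<'E'
import numpy as np, cv2
from cell import r
from scipy.spatial.transform import Rotation as R
def ray(c,u,v):
    K=np.array(c["intrinsics"]);T=np.array(c["cam_to_world"])
    d=T[:3,:3]@np.linalg.solve(K,[u,v,1.]);return T[:3,3],d/np.linalg.norm(d)
def onz(c,u,v,z):
    o,d=ray(c,u,v);return o+d*(z-o[2])/d[2]
def proj(c,p):
    K=np.array(c["intrinsics"]);T=np.array(c["cam_to_world"])
    q=K@(T[:3,:3].T@(np.array(p)-T[:3,3]));return q[:2]/q[2]
def tri(c1,a,c2,b):
    o1,d1=ray(c1,*a);o2,d2=ray(c2,*b)
    t=np.linalg.lstsq(np.c_[d1,-d2],o2-o1,rcond=None)[0]
    p,q=o1+t[0]*d1,o2+t[1]*d2
    return (p+q)/2,np.linalg.norm(p-q)
E
python3 - <<'E'
from h import *
import pickle
o=r.get_obs();print(o)
for n in("scene","side","wrist"):
    c=r.capture(n);pickle.dump(c,open(f"{n}0.pkl","wb"))
    cv2.imwrite(f"pics/{n}0.png",cv2.cvtColor(c["frame"],cv2.COLOR_RGB2BGR));print(n,np.round(c["cam_to_world"],3).tolist(),np.array(c["intrinsics"])[0,0])
E
```

```text
pics
{'time': 0.0, 'joints': array([-1.27520199e+00,  2.17752129e-01,  1.61491644e+00,  7.36453093e-07,
        1.31128938e+00, -1.12169658e-01]), 'joint_velocities': array([ 3.82500617e-04,  9.77665434e-04,  2.97240668e-05, -4.44404280e-04,
       -1.48388404e-03,  9.75237544e-04]), 'joint_efforts': array([-1.66722480e-04, -3.96846414e+01, -3.03851688e+01, -1.80581856e-04,
        9.63703555e-03, -4.62392620e-06]), 'eef_pos': array([ 0.24777012, -0.57335797,  0.40337828]), 'tool_rot': array([ 0.38894242,  0.59152259, -0.38787267,  0.59023692]), 'force': array([-0.13670454, -0.65212729, -0.1357546 ]), 'torque': array([ 0.02140198, -0.01753474, -0.04117511]), 'opening': 0.08512870034015008}
scene [[0.001, 0.726, -0.688, 1.505], [1.0, -0.009, -0.009, 0.07], [-0.013, -0.688, -0.726, 1.249], [0.0, 0.0, 0.0, 1.0]] 444.24210371169954
side [[-0.968, -0.172, 0.18, 0.257], [-0.249, 0.714, -0.654, 0.877], [-0.016, -0.678, -0.734, 1.091], [0.0, 0.0, 0.0, 1.0]] 477.15617840535066
wrist [[0.397, -0.871, -0.29, 0.322], [-0.918, -0.378, -0.123, -0.54], [-0.003, 0.315, -0.949, 0.372], [0.0, 0.0, 0.0, 1.0]] 310.11871482009263
```

View pics/scene0.png

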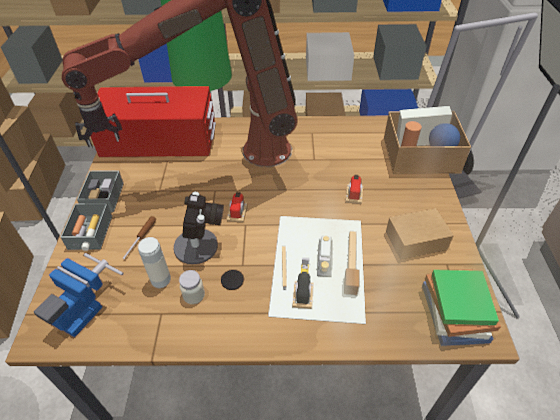

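View pics/side0.png

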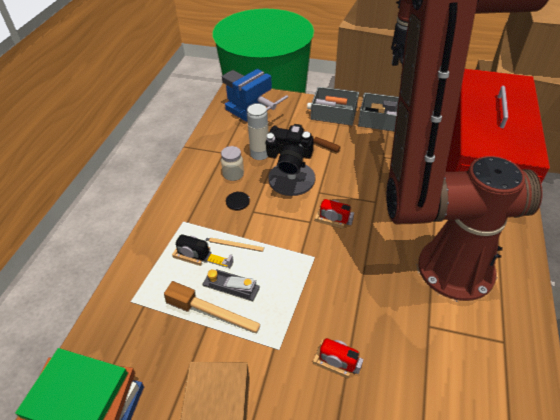

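View pics/wrist0.png

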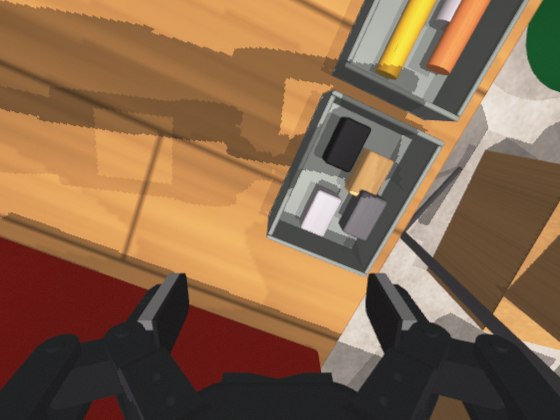

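The scene view shows the board at about (320,268), the tape at (303,285), the plane at (325,255), and the camera stand at (195,235). I'll zoom in on these.

Run:
```python
import cv2
a=cv2.imread("pics/scene0.png")[210:330,255:375];cv2.imwrite("pics/sz.png",cv2.resize(a,None,fx=5,fy=5,interpolation=cv2.INTER_CUBIC))
a=cv2.imread("pics/side0.png")[215:345,130:320];cv2.imwrite("pics/dz.png",cv2.resize(a,None,fx=4,fy=4,interpolation=cv2.INTER_CUBIC))
a=cv2.imread("pics/scene0.png")[180:270,160:260];b=cv2.imread("pics/side0.png")[115:205,250:350]
cv2.imwrite("pics/cz.png",cv2.resize(cv2.hconcat([a,b]),None,fx=4,fy=4,interpolation=cv2.INTER_CUBIC))
```

```text
(no output)
```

View pics/sz.png

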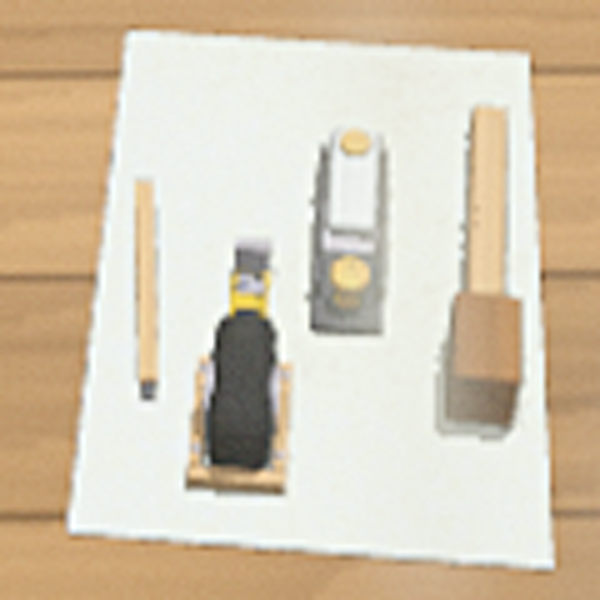

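View pics/dz.png

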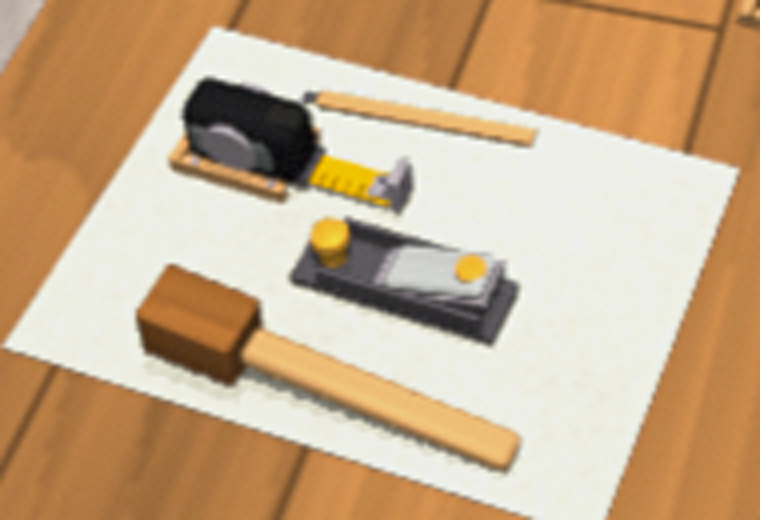

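View pics/cz.png

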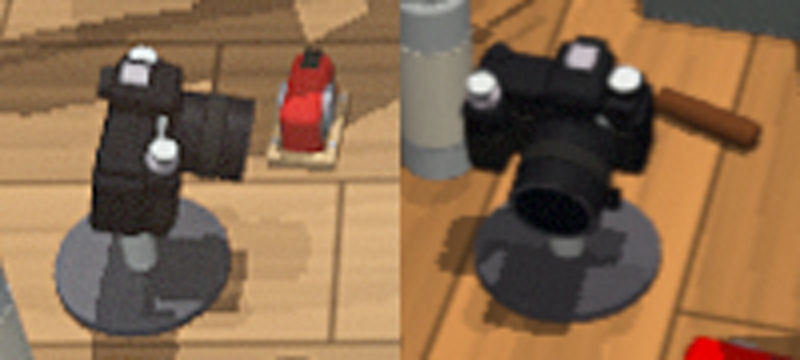

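Run:
```python
from h import *
import pickle
s=pickle.load(open("scene0.pkl","rb"));d=pickle.load(open("side0.pkl","rb"))
S=lambda u,v:(255+u/5-.4,210+v/5-.4); D=lambda u,v:(130+u/4-.4,215+v/4-.4)
# foot ellipse
im=cv2.cvtColor(s["frame"],cv2.COLOR_RGB2HSV)
for n,a,b in(("relA",(160+163/4,180+152/4),(250+82/4,115+88/4)),("relB",(160+140/4,180+56/4),(250+225/4,115+78/4)),("knob cap",S(355,140),D(471,267)),("hooktop",S(254,242),D(405,165))):
    p,e=tri(s,a,d,b);print(n,p.round(4),round(e,4))
for n,u,v,z in(("boardTL",130,32,.004),("TR",528,55,.004),("BL",68,532,.004),("BR",553,567,.004)):print(n,onz(s,*S(u,v),z).round(3))
for n,u,v,z in(("bTR",738,168,.004),("bTL",212,28,.004),("planeheelR",497,345,.004),("planeheelL",518,288,.004)):print("side",n,onz(d,*D(u,v),z).round(3))
# foot centre: edges in scene (left,right,top?,bottom)
for u,v in((55,265),(232,265),(140,335)):print("foot",onz(s,160+u/4,180+v/4,.008).round(3))
for u,v in((475,255),(662,255),(565,320)):print("footside",onz(d,250+(u-400)/4,115+v/4,.008).round(3))
print(R.from_quat(r.get_obs()['tool_rot']).as_matrix().round(3))
```

```text
relA [ 0.5805 -0.1883  0.2102] 0.0019
relB [ 0.4795 -0.2185  0.215 ] 0.0028
knob cap [0.5376 0.2157 0.0552] 0.0018
hooktop [0.6117 0.1409 0.0425] 0.0047
boardTL [0.389 0.06  0.004]
TR [0.416 0.355 0.004]
BL [0.807 0.02  0.004]
BR [0.833 0.318 0.004]
side bTR [0.392 0.058 0.004]
side bTL [0.809 0.022 0.004]
side planeheelR [0.517 0.239 0.004]
side planeheelL [0.516 0.193 0.004]
foot [ 0.532 -0.319  0.008]
foot [ 0.534 -0.162  0.008]
foot [ 0.609 -0.234  0.008]
footside [ 0.603 -0.219  0.008]
footside [ 0.453 -0.255  0.008]
footside [ 0.513 -0.163  0.008]
[[-0.001  0.918  0.397]
 [ 0.002  0.397 -0.918]
 [-1.     0.    -0.002]]
```

The release (nearer disc) triangulates to about (0.58,-0.19,0.21), which is consistent with the foot centre at (0.532,-0.24). The hook top is at about (0.612,0.141) and the heel at x of about 0.516. I'll fly to a hover for a close wrist view.

```bash
cat >> h.py <<'E'
def go(x,y,z,yaw=None):
    """units from measured pose; yaw = world angle of tool z (deg)"""
    o=r.get_obs();M=R.from_quat(o['tool_rot']).as_matrix()
    v=M.T@(np.array([x,y,z])-o['eef_pos'])/.025
    cy=np.degrees(np.arctan2(M[1,2],M[0,2]))
    s=0 if yaw is None else -((yaw-cy+180)%360-180)/5
    print("units",v.round(3),"spin",round(s,3),"| pos",o['eef_pos'].round(4),"yaw",round(cy,2),"F",o['force'].round(2),"t",round(o['time'],2))
E
python3 -c "
from h import *
go(.55,.14,.46,-5.5)"
```

```text
units [ -2.21   22.415 -21.407] spin -12.227 | pos [ 0.2478 -0.5734  0.4036] yaw -66.63 F [ 1.17 -0.53 -0.45] t 0.15
```

Request:
apply_moves([
  {"x": -2.2,"y": 1,"z": -1,"claw": 0.3},
  {"x": -2.2,"y": 6,"z": -6,"claw": 0.3},
  {"x": -2.2,"y": 6,"z": -6,"claw": 0.3},
  {"x": -2.2,"y": 6,"z": -6,"claw": 0.3},
  {"x": -2.2,"y": 6,"z": -6,"claw": 0.3},
])

```text
invalid input at $.rows[0]: expected keys claw, x, y, z, spin
```

```bash
python3 -c "
from h import *
go(.55,.14,.46,-5.5)"
```

```text
units [ -2.21   22.415 -21.407] spin -12.227 | pos [ 0.2478 -0.5734  0.4036] yaw -66.63 F [ 1.17 -0.53 -0.45] t 0.15
```

Request:
apply_moves([
  {"x": -2.2,"y": 1,"z": -1,"spin": 0,"claw": 0.3},
  {"x": -2.2,"y": 6,"z": -6,"spin": 0,"claw": 0.3},
  {"x": -2.2,"y": 6,"z": -6,"spin": 0,"claw": 0.3},
  {"x": -2.2,"y": 6,"z": -6,"spin": 0,"claw": 0.3},
  {"x": -2.2,"y": 6,"z": -6,"spin": 0,"claw": 0.3},
])

```text
time: 0.57
eef_pos: [0.3175, -0.397, 0.457]
tool_rot: [0.389, 0.591, -0.389, 0.591]
force: [1.2, 0.4, 1.4]
opening: 0.0598
```

```bash
python3 -c "
from h import *
go(.55,.14,.46,-5.5)"
```

```text
units [ -0.107  17.042 -16.048] spin -12.239 | pos [ 0.3175 -0.397   0.457 ] yaw -66.69 F [1.23 0.37 1.42] t 0.57
```

Request:
apply_moves([
  {"x": 0,"y": 17,"z": -16,"spin": 0,"claw": 0.3},
  {"x": 0,"y": 17,"z": -16,"spin": 0,"claw": 0.3},
  {"x": 0,"y": 17,"z": -16,"spin": 0,"claw": 0.3},
  {"x": 0,"y": 17,"z": -16,"spin": 0,"claw": 0.3},
  {"x": 0,"y": 17,"z": -16,"spin": 0,"claw": 0.3},
])

```text
time: 0.98
eef_pos: [0.4, -0.2054, 0.457]
tool_rot: [0.389, 0.591, -0.389, 0.591]
force: [0.9, -0.3, -0.8]
opening: 0.0598
```

```bash
python3 -c "
from h import *
go(.55,.14,.46,-5.5)"
```

```text
units [ -0.117  10.982 -10.312] spin -12.233 | pos [ 0.4    -0.2054  0.457 ] yaw -66.67 F [ 0.87 -0.28 -0.82] t 0.98
```

Request:
apply_moves([
  {"x": 0,"y": 11,"z": -10.3,"spin": -12.2,"claw": 0.3},
  {"x": 0,"y": 11,"z": -10.3,"spin": -12.2,"claw": 0.3},
  {"x": 0,"y": 11,"z": -10.3,"spin": -12.2,"claw": 0.3},
  {"x": 0,"y": 11,"z": -10.3,"spin": -12.2,"claw": 0.3},
  {"x": 0,"y": 11,"z": -10.3,"spin": -12.2,"claw": 0.3},
])

```text
time: 1.4
eef_pos: [0.4832, -0.0143, 0.4571]
tool_rot: [0.186, 0.682, -0.186, 0.682]
force: [0.2, -0.9, 0.6]
opening: 0.0598
```

```bash
python3 -c "
from h import *
go(.55,.14,.36,-5.5)"
```

```text
units [ 3.884  6.675 -0.825] spin -4.992 | pos [ 0.4832 -0.0143  0.4571] yaw -30.46 F [ 0.22 -0.94  0.59] t 1.4
```

Request:
apply_moves([
  {"x": 3,"y": 6.6,"z": -0.8,"spin": -5,"claw": 0.3},
  {"x": 3,"y": 6.6,"z": -0.8,"spin": -5,"claw": 0.3},
  {"x": 3,"y": 6.6,"z": -0.8,"spin": -5,"claw": 0.3},
  {"x": 3,"y": 6.6,"z": -0.8,"spin": -5,"claw": 0.3},
  {"x": 3,"y": 6.6,"z": -0.8,"spin": -5,"claw": 0.3},
])

```text
time: 1.82
eef_pos: [0.5503, 0.1392, 0.3789]
tool_rot: [0.035, 0.708, -0.034, 0.705]
force: [-1.5, -0.6, -0.4]
opening: 0.0599
```

Request:
apply_moves([
  {"x": 0,"y": 0,"z": 0,"spin": 0,"claw": 0.3},
  {"x": 0,"y": 0,"z": 0,"spin": 0,"claw": 0.3},
])

```text
time: 1.98
eef_pos: [0.5502, 0.1357, 0.3813]
tool_rot: [0.035, 0.707, -0.036, 0.705]
force: [0.0, -0.8, -0.3]
opening: 0.0597
```

```bash
python3 -c "
from h import *
import pickle
go(.55,.14,.36,-5.5)
c=r.capture('wrist');pickle.dump(c,open('w1.pkl','wb'));cv2.imwrite('pics/w1.png',c['frame'][...,::-1])"
```

```text
units [ 0.853  0.171 -0.024] spin -0.054 | pos [0.5502 0.1357 0.3813] yaw -5.77 F [ 0.04 -0.79 -0.34] t 1.98
```

View pics/w1.png

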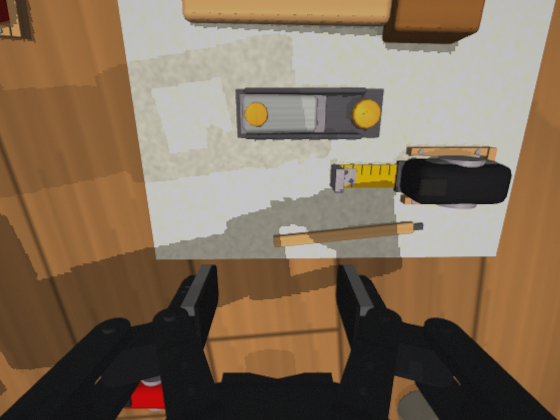

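This wrist view shows the plane's heel edge at about x=237 (rows 90 to 138), the hook at about (337,178) and the case from x=400. I'll zoom in for accurate edges.

```bash
python3 -c "
import cv2
a=cv2.imread('pics/w1.png')[75:215,225:425];cv2.imwrite('pics/w1z.png',cv2.resize(a,None,fx=4,fy=4,interpolation=cv2.INTER_CUBIC))"
```

```text
(no output)
```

View pics/w1z.png

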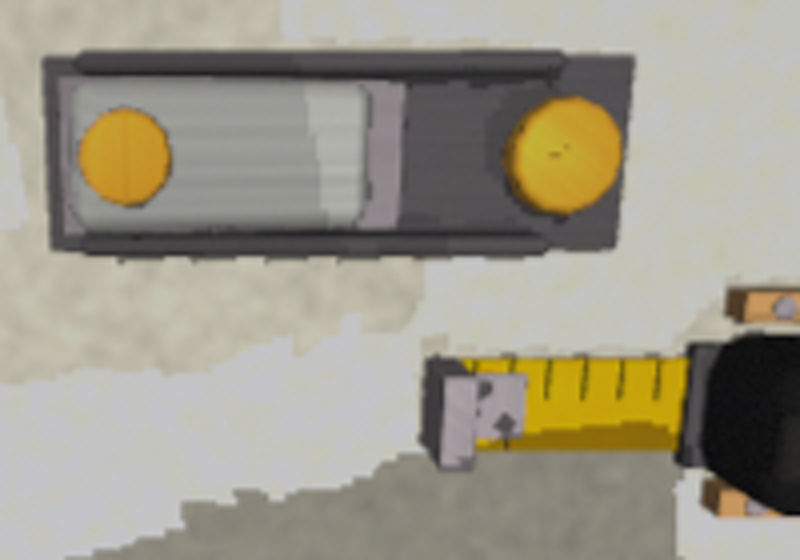

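Run:
```python
from h import *
import pickle
c=pickle.load(open('w1.pkl','rb'))
Z=lambda u,v:(225+u/4-.375,75+v/4-.375)
P={}
for z in(.004,.009,.014):
  a,b,e,f=[onz(c,*Z(*q),z)[:2] for q in((43,57),(53,249),(635,55),(615,248))]
  print(z,a.round(4),b.round(4),e.round(4),f.round(4),"len",np.linalg.norm(e-a).round(4),np.linalg.norm(f-b).round(4),"w",np.linalg.norm(a-b).round(4))
m=((e+f)-(a+b))/2;yaw=np.arctan2(m[1],m[0]);print("plane yaw",np.degrees(yaw))
w=a-b;print("heel normal yaw",np.degrees(np.arctan2(w[1],w[0]))-90)
for n,q,z in(("topA",(443,375),.039),("topB",(438,468),.039),("inA",(475,375),.039),("inB",(473,468),.039),("botA",(423,362),.006),("botB",(420,448),.006),("mouthA",(690,357),.013),("mouthB",(680,452),.013),("blA",(525,357),.013),("blB",(523,451),.013)):
  p=onz(c,*Z(*q),z);print(n,p.round(4))
```

```text
0.004 [0.5169 0.2434] [0.5128 0.1952] [0.6692 0.2286] [0.6642 0.1803] len 0.153 0.1522 w 0.0484
0.009 [0.5175 0.243 ] [0.5134 0.1955] [0.6676 0.2284] [0.6627 0.1808] len 0.1508 0.15 w 0.0477
0.014 [0.5181 0.2427] [0.5141 0.1959] [0.666  0.2283] [0.6611 0.1814] len 0.1486 0.1478 w 0.047
plane yaw -5.5914153884945526
heel normal yaw -4.938323989953645
topA [0.6106 0.1572 0.039 ]
topB [0.6083 0.1333 0.039 ]
inA [0.6186 0.1564 0.039 ]
inB [0.6173 0.1324 0.039 ]
botA [0.6108 0.1549 0.006 ]
botB [0.6088 0.1306 0.006 ]
mouthA [0.6817 0.1504 0.013 ]
mouthB [0.6796 0.1241 0.013 ]
blA [0.6373 0.1548 0.013 ]
blB [0.6362 0.1287 0.013 ]
```

Checks pass: plane length 150 mm and width 48 mm, lateral offset 64.7 mm (given as 60–70), hook block 24 x 8.5 mm, and 72 mm out. The hook needs to go about 101 mm outwards at a yaw of -5.6°.

```bash
python3 -c "
from h import *
go(.614,.1445,.25,-5.6)"
```

```text
units [5.289 0.645 2.497] spin -0.049 | pos [0.5503 0.135  0.3823] yaw -5.85 F [-0.09 -0.2   0.23] t 2.03
```

Request:
apply_moves([
  {"x": 2,"y": 0.65,"z": 2.5,"spin": -0.05,"claw": 0.55},
  {"x": 5.3,"y": 0.65,"z": 2.5,"spin": -0.05,"claw": 0.55},
  {"x": 5.3,"y": 0.65,"z": 2.5,"spin": -0.05,"claw": 0.55},
  {"x": 5.3,"y": 0.65,"z": 2.5,"spin": -0.05,"claw": 0.55},
  {"x": 5.3,"y": 0.65,"z": 2.5,"spin": -0.05,"claw": 0.55},
])

```text
time: 2.45
eef_pos: [0.6123, 0.1428, 0.2433]
tool_rot: [0.035, 0.71, -0.036, 0.702]
force: [-1.6, -1.0, -1.2]
opening: 0.0384
```

Request:
apply_moves([
  {"x": 0,"y": 0,"z": 0,"spin": 0,"claw": 0.55},
  {"x": 0,"y": 0,"z": 0,"spin": 0,"claw": 0.55},
])

```text
time: 2.62
eef_pos: [0.6151, 0.1442, 0.2523]
tool_rot: [0.035, 0.705, -0.035, 0.707]
force: [0.8, -0.8, 1.0]
opening: 0.0383
```

```bash
python3 -c "
from h import *
import pickle
go(.614,.1445,.192,-5.6)
c=r.capture('wrist');pickle.dump(c,open('w2.pkl','wb'));cv2.imwrite('pics/w2.png',c['frame'][...,::-1])
print(proj(c,[.6141,.1445,.039]))
go(.614,.1445,.192,-5.6)"
```

```text
units [ 2.413  0.006 -0.053] spin -0.013 | pos [0.6151 0.1442 0.2523] yaw -5.67 F [ 0.77 -0.82  0.95] t 2.62
[274.33351593 247.08013254]
units [ 2.451 -0.011 -0.069] spin -0.009 | pos [0.6154 0.1446 0.2533] yaw -5.64 F [ 1.01 -0.29  0.62] t 2.67
```

View pics/w2.png

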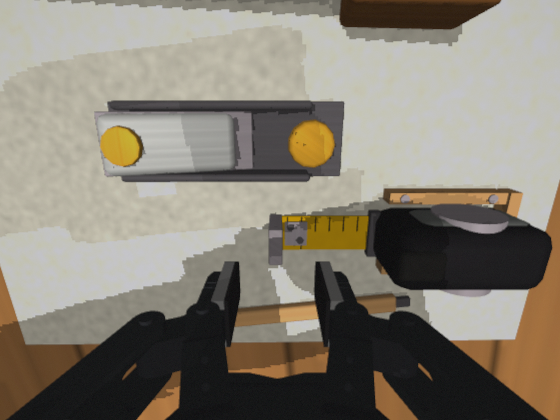

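```bash
python3 -c "
import cv2
a=cv2.imread('pics/w2.png')[190:290,220:360];cv2.imwrite('pics/w2z.png',cv2.resize(a,None,fx=5,fy=5,interpolation=cv2.INTER_CUBIC))"
```

```text
(no output)
```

View pics/w2z.png

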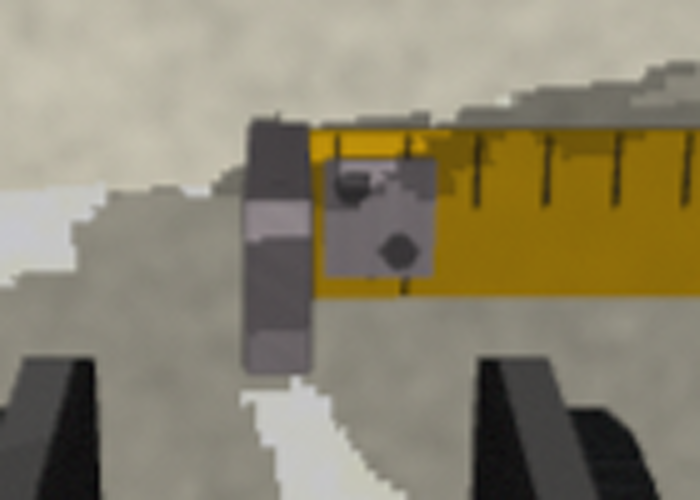

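The top face of the hook spans (268–283, 229–265), centred at about (275.5,247). The prediction was (274,247), so the match is good. I'll descend and pinch.

Request:
apply_moves([
  {"x": 0.8,"y": 0,"z": -0.03,"spin": 0,"claw": 0.55},
  {"x": 1.6,"y": 0,"z": -0.03,"spin": 0,"claw": 0.55},
  {"x": 2.2,"y": 0,"z": -0.03,"spin": 0,"claw": 0.55},
  {"x": 2.4,"y": 0,"z": -0.03,"spin": 0,"claw": 0.55},
  {"x": 2.4,"y": 0,"z": -0.03,"spin": 0,"claw": 0.55},
])

```text
time: 3.08
eef_pos: [0.6131, 0.1452, 0.1895]
tool_rot: [0.034, 0.707, -0.034, 0.706]
force: [-0.2, -0.0, -0.1]
opening: 0.0383
```

Request:
apply_moves([
  {"x": 0,"y": 0,"z": 0,"spin": 0,"claw": 0.7},
  {"x": 0,"y": 0,"z": 0,"spin": 0,"claw": 0.8},
  {"x": 0,"y": 0,"z": 0,"spin": 0,"claw": 0.9},
  {"x": 0,"y": 0,"z": 0,"spin": 0,"claw": 0.95},
  {"x": 0,"y": 0,"z": 0,"spin": 0,"claw": 1.0},
])

```text
time: 3.5
eef_pos: [0.6144, 0.1455, 0.1912]
tool_rot: [0.035, 0.705, -0.034, 0.707]
force: [0.1, 0.2, 4.4]
opening: 0.0073
```

```bash
python3 -c "
from h import *
import pickle
c=r.capture('wrist');pickle.dump(c,open('w3.pkl','wb'));cv2.imwrite('pics/w3.png',c['frame'][...,::-1])
go(.614,.1445,.192,-5.6);print(r.get_obs()['opening'])"
```

```text
units [-0.034 -0.041 -0.012] spin 0.006 | pos [0.6144 0.1455 0.1911] yaw -5.57 F [-0.65 -0.49  4.4 ] t 3.55
0.007594740267239266
```

View pics/w3.png

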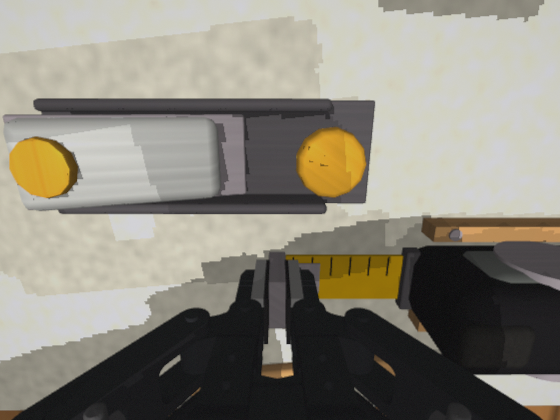

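The hook is pinched (opening 7.6 mm), so I'll draw it out gently.

Request:
apply_moves([
  {"x": -0.03,"y": 0,"z": -0.1,"spin": 0,"claw": 1},
  {"x": -0.03,"y": 0,"z": -0.4,"spin": 0,"claw": 1},
  {"x": -0.03,"y": 0,"z": -0.8,"spin": 0,"claw": 1},
  {"x": -0.03,"y": 0,"z": -1.2,"spin": 0,"claw": 1},
  {"x": -0.03,"y": 0,"z": -1.6,"spin": 0,"claw": 1},
])

```text
time: 3.97
eef_pos: [0.5731, 0.1495, 0.191]
tool_rot: [0.034, 0.706, -0.034, 0.707]
force: [4.0, 0.5, 2.2]
opening: 0.0075
```

Request:
apply_moves([
  {"x": 0,"y": 0,"z": -0.5,"spin": 0,"claw": 1},
  {"x": 0,"y": 0,"z": -1.0,"spin": 0,"claw": 1},
  {"x": 0,"y": 0,"z": -1.5,"spin": 0,"claw": 1},
  {"x": 0,"y": 0,"z": -1.9,"spin": 0,"claw": 1},
  {"x": 0,"y": 0,"z": -2.2,"spin": 0,"claw": 1},
])

```text
time: 4.38
eef_pos: [0.5178, 0.1549, 0.1908]
tool_rot: [0.034, 0.706, -0.034, 0.707]
force: [3.5, 1.0, 2.4]
opening: 0.0076
```

Request:
apply_moves([
  {"x": 0,"y": 0,"z": -0.1,"spin": 0,"claw": 1},
  {"x": 0,"y": 0,"z": -0.1,"spin": 0,"claw": 1},
  {"x": 0,"y": 0,"z": -0.1,"spin": 0,"claw": 1},
])

```text
time: 4.63
eef_pos: [0.5159, 0.155, 0.1905]
tool_rot: [0.034, 0.707, -0.034, 0.705]
force: [-0.3, 1.2, 5.8]
opening: 0.0077
```

```bash
python3 -c "
from h import *
import pickle
c=r.capture('wrist');pickle.dump(c,open('w4.pkl','wb'));cv2.imwrite('pics/w4.png',c['frame'][...,::-1])
o=r.get_obs();print(o['opening'])
x=np.array([.9952,-.0976]);go(*( o['eef_pos']),-5.6)
print('pad-centre x in plane', (o['eef_pos'][:2]-[.5155,.2192])@x)
n=[.0976,.9952]
for z in(.014,.009):print(proj(c,[.5155+n[0]*.024,.2192+n[1]*.024,z]),proj(c,[.5155-n[0]*.024,.2192-n[1]*.024,z]))
"
```

```text
0.00773475832995663
units [0. 0. 0.] spin 0.003 | pos [0.5161 0.155  0.1904] yaw -5.58 F [-0.26  0.53  5.97] t 4.68
pad-centre x in plane 0.006846800693956526
[263.0357245   98.34215332] [264.30864574 203.72633675]
[263.52842004  98.77109349] [264.71456256 200.89446901]
```

View pics/w4.png

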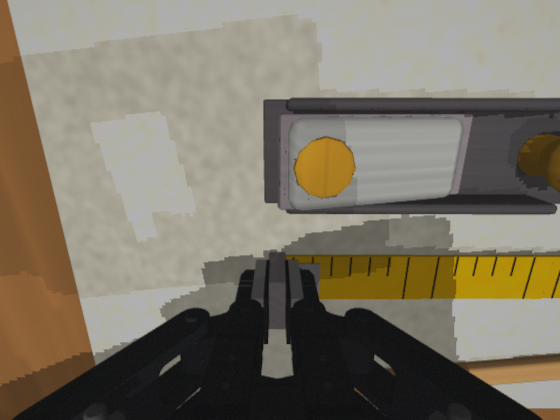

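```bash
python3 -c "
import cv2
a=cv2.imread('pics/w4.png')[180:340,200:360];cv2.imwrite('pics/w4z.png',cv2.resize(a,None,fx=4,fy=4,interpolation=cv2.INTER_CUBIC))"
```

```text
(no output)
```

View pics/w4z.png

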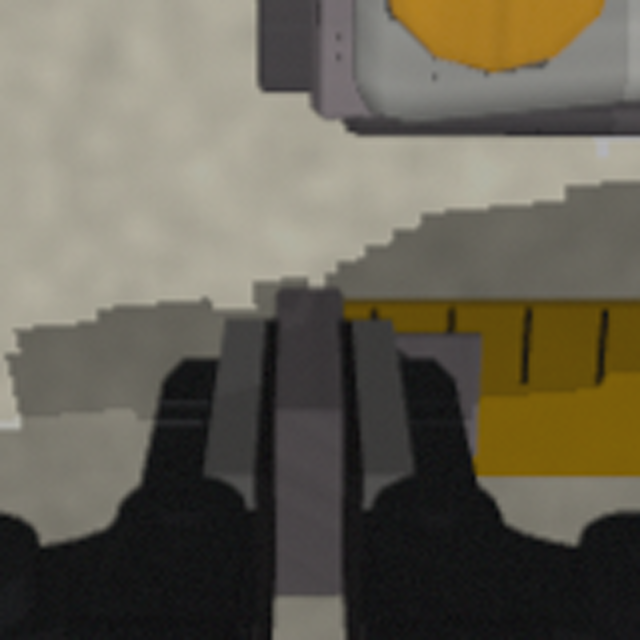

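```bash
python3 -c "
from h import *
import pickle
c=pickle.load(open('w4.pkl','rb'))
Z=lambda u,v:(200+u/4-.375,180+v/4-.375)
x=np.array([.9952,-.0976]);H=np.array([.5155,.2192])
for q,z in (((276,410),.039),((273,595),.039),((343,410),.039),((278,290),.006)):
  p=onz(c,*Z(*q),z)[:2];print(p.round(4),((p-H)@x).round(4))
for q in ((260,90),(262,10)):
  for z in(.009,.014):
    p=onz(c,*Z(*q),z)[:2];print('heel',p.round(4),((p-H)@x).round(4))
"
```

```text
[0.513  0.1668] 0.0026
[0.5101 0.1427] 0.0021
[0.5203 0.1661] 0.0099
[0.5122 0.1657] 0.0019
heel [0.513  0.1947] -0.0001
heel [0.5134 0.1961] 0.0002
heel [0.5144 0.2048] 0.0003
heel [0.5147 0.2059] 0.0005
```

The hook face is 2 mm short of the heel, so I'll draw it 2 mm more.

Request:
apply_moves([
  {"x": 0,"y": 0,"z": -0.04,"spin": 0,"claw": 1},
  {"x": 0,"y": 0,"z": -0.08,"spin": 0,"claw": 1},
  {"x": 0,"y": 0,"z": -0.08,"spin": 0,"claw": 1},
])

```text
time: 4.93
eef_pos: [0.515, 0.1551, 0.1906]
tool_rot: [0.035, 0.706, -0.034, 0.707]
force: [3.2, 1.4, 4.1]
opening: 0.0075
```

Request:
apply_moves([
  {"x": 0,"y": 0,"z": 0,"spin": 0,"claw": 0.95},
  {"x": 0,"y": 0,"z": 0,"spin": 0,"claw": 0.85},
  {"x": 0,"y": 0,"z": 0,"spin": 0,"claw": 0.75},
  {"x": 0,"y": 0,"z": 0,"spin": 0,"claw": 0.65},
  {"x": 0,"y": 0,"z": 0,"spin": 0,"claw": 0.55},
])

```text
time: 5.35
eef_pos: [0.5132, 0.1548, 0.1891]
tool_rot: [0.034, 0.708, -0.035, 0.705]
force: [0.4, 0.4, -0.1]
opening: 0.0378
```

```bash
python3 -c "
from h import *
import pickle
c=r.capture('wrist');pickle.dump(c,open('w5.pkl','wb'));cv2.imwrite('pics/w5.png',c['frame'][...,::-1])
cv2.imwrite('pics/w5z.png',cv2.resize(c['frame'][180:340,200:360,::-1],None,fx=4,fy=4,interpolation=cv2.INTER_CUBIC))
o=r.get_obs();print(o['opening'],o['force'],o['eef_pos'])
"
```

```text
0.03856064197154358 [ 0.13292148 -0.13298284  0.53145507] [0.51348457 0.1548153  0.18938387]
```

View pics/w5z.png

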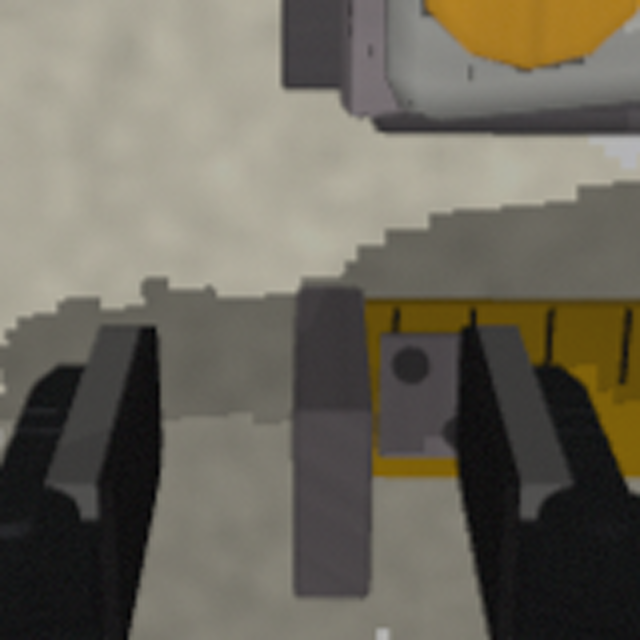

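```bash
python3 -c "
from h import *
import pickle
c=pickle.load(open('w5.pkl','rb'))
Z=lambda u,v:(200+u/4-.375,180+v/4-.375)
x=np.array([.9952,-.0976]);H=np.array([.5155,.2192])
for q,z in (((295,410),.039),((293,595),.039),((370,410),.039),((299,295),.006)):
  p=onz(c,*Z(*q),z)[:2];print(p.round(4),((p-H)@x).round(4))
for q in ((284,88),(285,10)):
  for z in(.009,.014):
    p=onz(c,*Z(*q),z)[:2];print('heel',p.round(4),((p-H)@x).round(4))
go(.514,.155,.30,-5.6)
"
```

```text
[0.5122 0.167 ] 0.0018
[0.5095 0.1431] 0.0015
[0.5203 0.1663] 0.0099
[0.512  0.1649] 0.0018
heel [0.5131 0.1946] 0.0
heel [0.5134 0.196 ] 0.0002
heel [0.5143 0.2044] 0.0002
heel [0.5145 0.2055] 0.0003
units [-4.425  0.005  0.006] spin 0.004 | pos [0.5135 0.1548 0.1894] yaw -5.58 F [ 0.13 -0.13  0.53] t 5.4
```

The hook face is about 1.5 mm from flush, well inside 6 mm, and the plane hasn't moved. I'll lift off and check from above.

Request:
apply_moves([
  {"x": -0.5,"y": 0,"z": 0,"spin": 0,"claw": 0.55},
  {"x": -1.5,"y": 0,"z": 0,"spin": 0,"claw": 0.55},
  {"x": -3,"y": 0,"z": 0,"spin": 0,"claw": 0.55},
  {"x": -4.5,"y": 0,"z": 0,"spin": 0,"claw": 0.55},
  {"x": -6,"y": 0,"z": 0,"spin": 0,"claw": 0.55},
])

```text
time: 5.82
eef_pos: [0.5139, 0.1549, 0.3424]
tool_rot: [0.034, 0.707, -0.034, 0.706]
force: [0.4, -0.6, -0.9]
opening: 0.0384
```

Request:
apply_moves([
  {"x": -2,"y": 0,"z": 0,"spin": 0,"claw": 1},
  {"x": -3,"y": 0,"z": 0,"spin": 0,"claw": 1},
  {"x": -3,"y": 0,"z": 0,"spin": 0,"claw": 1},
])

```text
time: 6.07
eef_pos: [0.5165, 0.1555, 0.4261]
tool_rot: [0.036, 0.7, -0.033, 0.712]
force: [1.7, 1.1, 0.3]
opening: 0.0027
```

```bash
python3 -c "
from h import *
import pickle
c=r.capture('wrist');pickle.dump(c,open('w6.pkl','wb'));cv2.imwrite('pics/w6.png',c['frame'][...,::-1])
cv2.imwrite('pics/w6z.png',cv2.resize(c['frame'][60:220,200:400,::-1],None,fx=4,fy=3.75,interpolation=cv2.INTER_CUBIC))
x=np.array([.9952,-.0976]);H=np.array([.5155,.2192])
go(.575,-.175,.45,-90)
"
```

```text
units [ -1.104 -12.917   3.654] spin 16.887 | pos [0.5157 0.1553 0.4224] yaw -5.57 F [0.18 0.44 0.94] t 6.12
```

View pics/w6.png

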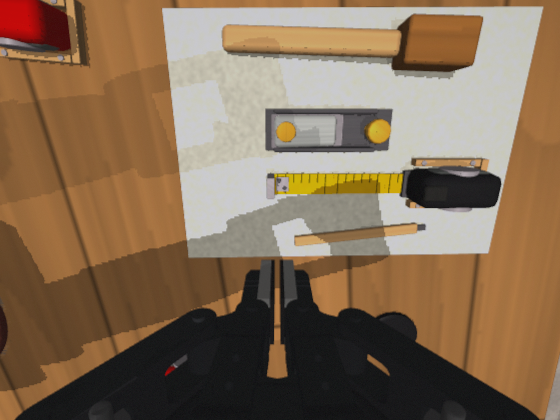

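The hook and heel line up (hook face u≈267, heel u≈266). Now to the release hover.

Request:
apply_moves([
  {"x": -1.1,"y": -12.9,"z": 3.6,"spin": 16.9,"claw": 1},
  {"x": -1.1,"y": -12.9,"z": 3.6,"spin": 16.9,"claw": 1},
  {"x": -1.1,"y": -12.9,"z": 3.6,"spin": 16.9,"claw": 1},
  {"x": -1.1,"y": -12.9,"z": 3.6,"spin": 16.9,"claw": 1},
  {"x": -1.1,"y": -12.9,"z": 3.6,"spin": 16.9,"claw": 1},
])

```text
time: 6.53
eef_pos: [0.5499, -0.051, 0.4315]
tool_rot: [0.252, 0.662, -0.252, 0.66]
force: [0.1, 0.4, -0.9]
opening: 0.0002
```

```bash
python3 -c "
from h import *
go(.575,-.175,.45,-90)
"
```

```text
units [-0.746 -3.036  4.05 ] spin 9.658 | pos [ 0.5499 -0.051   0.4315] yaw -41.71 F [ 0.05  0.42 -0.91] t 6.53
```

Request:
apply_moves([
  {"x": -0.7,"y": -3,"z": 4,"spin": 9.6,"claw": 1},
  {"x": -0.7,"y": -3,"z": 4,"spin": 9.6,"claw": 1},
  {"x": -0.7,"y": -3,"z": 4,"spin": 9.6,"claw": 1},
  {"x": -0.7,"y": -3,"z": 4,"spin": 9.6,"claw": 1},
  {"x": -0.7,"y": -3,"z": 4,"spin": 9.6,"claw": 1},
])

```text
time: 6.95
eef_pos: [0.5757, -0.1747, 0.449]
tool_rot: [0.444, 0.551, -0.444, 0.55]
force: [-0.2, 0.2, -1.0]
opening: 0.0
```

```bash
python3 -c "
from h import *
go(.575,-.175,.45,-90)
"
```

```text
units [-0.041 -0.031  0.005] spin 2.44 | pos [ 0.5757 -0.1747  0.449 ] yaw -77.8 F [-0.23  0.22 -0.97] t 6.95
```

Request:
apply_moves([
  {"x": 0,"y": 0,"z": 0,"spin": 2.4,"claw": 1},
  {"x": 0,"y": 0,"z": 0,"spin": 2.4,"claw": 1},
  {"x": 0,"y": 0,"z": 0,"spin": 2.4,"claw": 1},
  {"x": 0,"y": 0,"z": 0,"spin": 2.4,"claw": 1},
])

```text
time: 7.28
eef_pos: [0.5756, -0.1717, 0.4488]
tool_rot: [0.496, 0.505, -0.496, 0.503]
force: [-1.1, 0.6, 0.3]
opening: 0.0001
```

```bash
python3 -c "
from h import *
import pickle
go(.575,-.175,.45,-90)
for n in('wrist','scene','side'):
  c=r.capture(n);pickle.dump(c,open(n+'7.pkl','wb'));cv2.imwrite('pics/%s7.png'%n,c['frame'][...,::-1])
go(.575,-.175,.45,-90)
"
```

```text
units [-0.047 -0.028  0.132] spin 0.186 | pos [ 0.5756 -0.1717  0.4488] yaw -89.07 F [-1.1   0.57  0.25] t 7.28
units [-0.018 -0.038  0.135] spin 0.179 | pos [ 0.5759 -0.1716  0.4496] yaw -89.1 F [-0.24  0.81  0.07] t 7.43
```

View pics/wrist7.png

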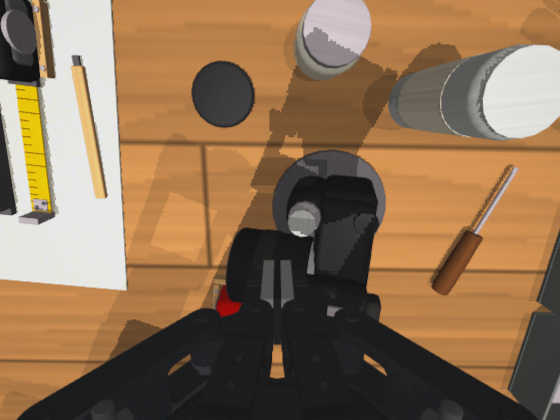

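View pics/side7.png

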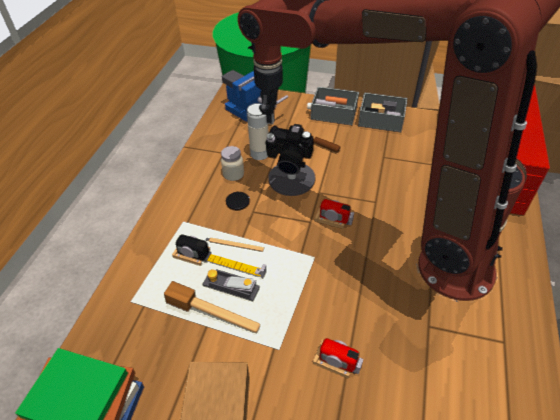

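```bash
python3 -c "
import cv2
a=cv2.imread('pics/wrist7.png')[140:340,210:400];cv2.imwrite('pics/w7z.png',cv2.resize(a,None,fx=3,fy=3,interpolation=cv2.INTER_CUBIC))
a=cv2.imread('pics/scene0.png')[190:250,170:230];b=cv2.imread('pics/side0.png')[120:180,260:320]
cv2.imwrite('pics/c7.png',cv2.resize(cv2.hconcat([a,b]),None,fx=6,fy=6,interpolation=cv2.INTER_CUBIC))"
```

View pics/w7z.png

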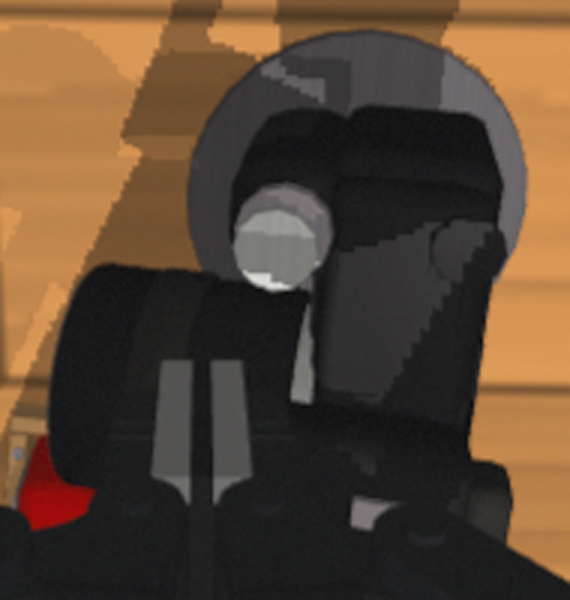

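View pics/c7.png

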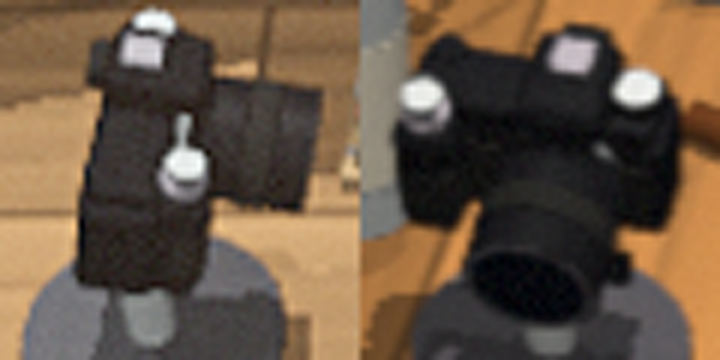

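Run:
```python
from h import *
import pickle
w=pickle.load(open('wrist7.pkl','rb'));s=pickle.load(open('scene7.pkl','rb'));d=pickle.load(open('side7.pkl','rb'))
W=(301.0,223.0);S=(200.3,217.3);D=(270.2,135.7)
for a,b in(((w,W),(s,S)),((w,W),(d,D)),((s,S),(d,D))):
    p,e=tri(*a,*b);print(p.round(4),round(e,4))
for z in(.20,.21,.22,.23):print(z,onz(w,*W,z).round(4), 310*.02/28)
# foot circle in wrist: boundary points on top z~.008
P=[(188,180),(525,185),(370,30),(210,110),(500,110),(250,65),(470,60)]
q=np.array([onz(w,210+u/3-.3,140+v/3-.3,.010)[:2] for u,v in P])
A=np.c_[2*q,np.ones(len(q))];x=np.linalg.lstsq(A,(q**2).sum(1),rcond=None)[0]
print("foot",x[:2].round(4),"r",np.sqrt(x[2]+x[:2]@x[:2]).round(4))
for ang in(-90,-85,-80,-95,-100):
    t=np.radians(ang);print(ang,(x[:2]+np.array([np.cos(t)*-.056-np.sin(t)*.05,np.sin(t)*-.056+np.cos(t)*.05])).round(4))
```

```text
[ 0.5848 -0.1872  0.2199] 0.0025
[ 0.5819 -0.1868  0.2147] 0.0012
[ 0.5814 -0.189   0.2145] 0.002
0.2 [ 0.5771 -0.1878  0.2   ] 0.22142857142857145
0.21 [ 0.5808 -0.1869  0.21  ] 0.22142857142857145
0.22 [ 0.5844 -0.186   0.22  ] 0.22142857142857145
0.23 [ 0.5881 -0.1851  0.23  ] 0.22142857142857145
foot [ 0.5335 -0.2399] r 0.0768
-90 [ 0.5835 -0.1839]
-85 [ 0.5784 -0.1797]
-80 [ 0.573 -0.176]
-95 [ 0.5882 -0.1884]
-100 [ 0.5924 -0.1934]
```

Three pairings put the disc at about (0.583,-0.187,0.216). The stand geometry (foot radius 76.8 mm, expected 78) predicts (0.5835,-0.184), so they agree. I'll align above it.

```bash
python3 -c "
from h import *
go(.583,-.186,.412,-91)
"
```

```text
units [1.502 0.277 0.581] spin 0.379 | pos [ 0.5759 -0.1716  0.4496] yaw -89.1 F [-0.24  0.81  0.07] t 7.43
```

Request:
apply_moves([
  {"x": 0,"y": 0.28,"z": 0.58,"spin": 0.38,"claw": 1},
  {"x": 0.3,"y": 0.28,"z": 0.58,"spin": 0.38,"claw": 1},
  {"x": 0.7,"y": 0.28,"z": 0.58,"spin": 0.38,"claw": 1},
  {"x": 1.1,"y": 0.28,"z": 0.58,"spin": 0.38,"claw": 1},
  {"x": 1.5,"y": 0.28,"z": 0.58,"spin": 0.38,"claw": 1},
])

```text
time: 7.85
eef_pos: [0.5828, -0.1856, 0.4106]
tool_rot: [-0.504, -0.496, 0.505, -0.495]
force: [-0.1, 0.0, 0.1]
opening: -0.0002
```

Request:
apply_moves([
  {"x": 0,"y": 0,"z": 0,"spin": 0,"claw": 1},
  {"x": 0,"y": 0,"z": 0,"spin": 0,"claw": 1},
  {"x": 0,"y": 0,"z": 0,"spin": 0,"claw": 1},
])

```text
time: 8.1
eef_pos: [0.5832, -0.186, 0.4123]
tool_rot: [-0.505, -0.495, 0.505, -0.495]
force: [0.1, -0.2, -1.0]
opening: -0.0
```

```bash
python3 -c "
from h import *
import pickle
c=r.capture('wrist');cv2.imwrite('pics/w8.png',c['frame'][...,::-1]);pickle.dump(c,open('w8.pkl','wb'))
c=r.capture('side');cv2.imwrite('pics/d8.png',cv2.resize(c['frame'][80:200,210:350,::-1],None,fx=5,fy=5,interpolation=cv2.INTER_CUBIC))
go(.583,-.186,.412,-91)
"
```

```text
units [ 0.05  -0.019 -0.006] spin -0.016 | pos [ 0.5835 -0.1862  0.4133] yaw -91.08 F [-0.28 -0.17 -0.11] t 8.2
```

View pics/w8.png

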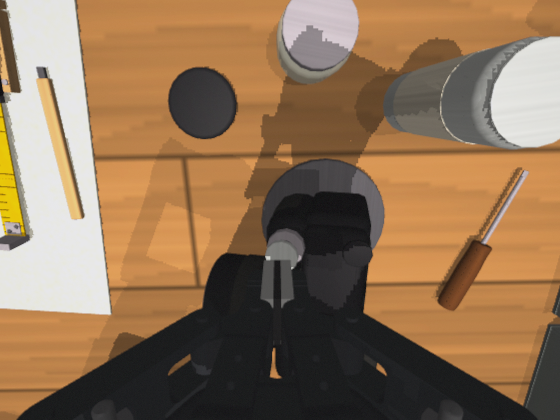

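View pics/d8.png

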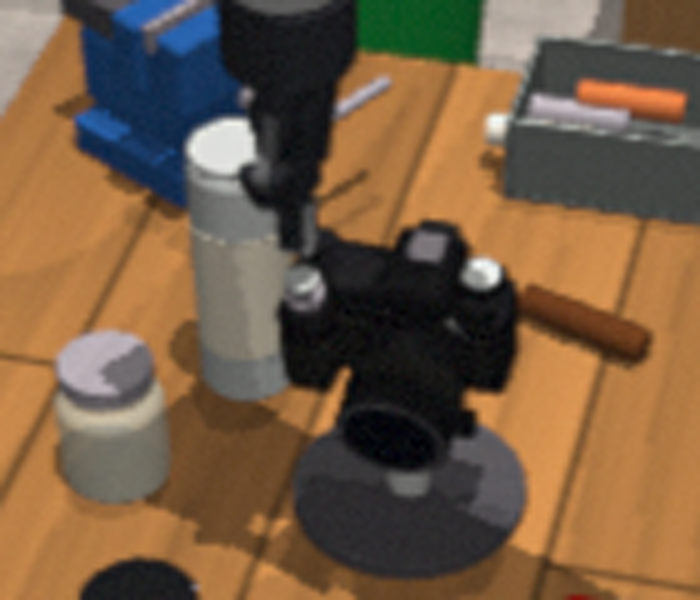

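```bash
python3 -c "
from h import *
import pickle
c=pickle.load(open('w8.pkl','rb'))
cv2.imwrite('pics/w8z.png',cv2.resize(c['frame'][200:320,200:360,::-1],None,fx=5,fy=5,interpolation=cv2.INTER_CUBIC))
print(proj(c,[.583,-.187,.216]),proj(c,[.5835,-.1862,.413-.173]),proj(c,[.5835+.011,-.1862,.413-.173]))
"
```

```text
[281.38195703 256.79165907] [280.43085787 276.90825519] [280.11695764 257.45839832]
```

View pics/w8z.png

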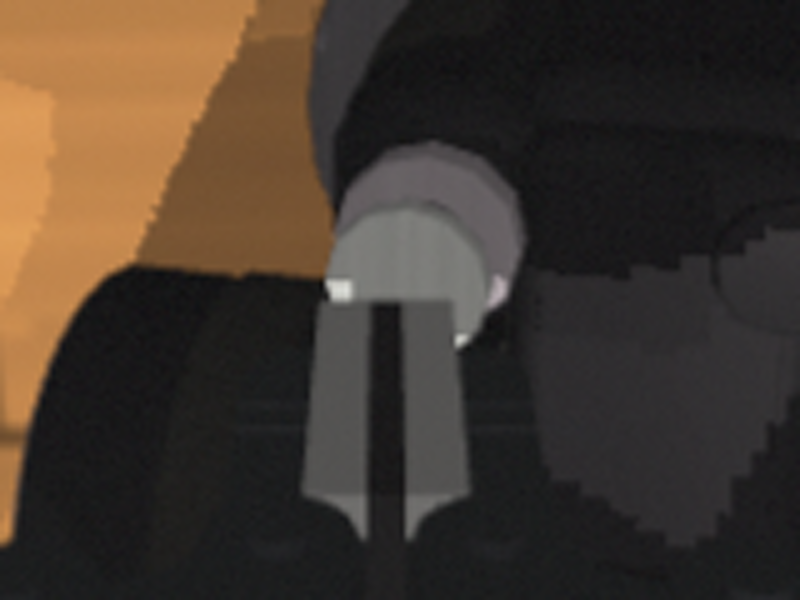

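The fingertips (v≈260, u≈277) sit over the disc centred at about (281,257), within 3 mm. Now a slow descent to feel for it.

Request:
apply_moves([
  {"x": 0.15,"y": 0,"z": 0,"spin": 0,"claw": 1},
  {"x": 0.3,"y": 0,"z": 0,"spin": 0,"claw": 1},
  {"x": 0.45,"y": 0,"z": 0,"spin": 0,"claw": 1},
  {"x": 0.5,"y": 0,"z": 0,"spin": 0,"claw": 1},
  {"x": 0.5,"y": 0,"z": 0,"spin": 0,"claw": 1},
])

```text
time: 8.62
eef_pos: [0.583, -0.1861, 0.3991]
tool_rot: [-0.505, -0.496, 0.505, -0.495]
force: [0.2, -0.3, -0.9]
opening: 0.0001
```

Request:
apply_moves([
  {"x": 0,"y": 0,"z": 0,"spin": 0,"claw": 1},
  {"x": 0,"y": 0,"z": 0,"spin": 0,"claw": 1},
  {"x": 0,"y": 0,"z": 0,"spin": 0,"claw": 1},
])

```text
time: 8.87
eef_pos: [0.5834, -0.1863, 0.4003]
tool_rot: [0.505, 0.495, -0.505, 0.495]
force: [-0.1, 0.1, -0.7]
opening: -0.0002
```

Request:
apply_moves([
  {"x": 0.04,"y": 0,"z": 0,"spin": 0,"claw": 1},
  {"x": 0.08,"y": 0,"z": 0,"spin": 0,"claw": 1},
  {"x": 0.08,"y": 0,"z": 0,"spin": 0,"claw": 1},
])

```text
time: 9.12
eef_pos: [0.5832, -0.1862, 0.3978]
tool_rot: [-0.505, -0.495, 0.505, -0.495]
force: [0.4, 0.6, -0.1]
opening: 0.0
```

Request:
apply_moves([
  {"x": 0.04,"y": 0,"z": 0,"spin": 0,"claw": 1},
  {"x": 0.08,"y": 0,"z": 0,"spin": 0,"claw": 1},
  {"x": 0.08,"y": 0,"z": 0,"spin": 0,"claw": 1},
])

```text
time: 9.37
eef_pos: [0.5832, -0.1862, 0.3957]
tool_rot: [-0.505, -0.495, 0.505, -0.495]
force: [0.0, -0.3, 0.3]
opening: -0.0001
```

Request:
apply_moves([
  {"x": 0.04,"y": 0,"z": 0,"spin": 0,"claw": 1},
  {"x": 0.06,"y": 0,"z": 0,"spin": 0,"claw": 1},
  {"x": 0.06,"y": 0,"z": 0,"spin": 0,"claw": 1},
])

```text
time: 9.62
eef_pos: [0.5832, -0.1862, 0.3942]
tool_rot: [-0.505, -0.495, 0.505, -0.495]
force: [0.2, -0.3, 0.5]
opening: -0.0
```

Request:
apply_moves([
  {"x": 0.04,"y": 0,"z": 0,"spin": 0,"claw": 1},
  {"x": 0.06,"y": 0,"z": 0,"spin": 0,"claw": 1},
  {"x": 0.06,"y": 0,"z": 0,"spin": 0,"claw": 1},
])

```text
time: 9.87
eef_pos: [0.5832, -0.1862, 0.3928]
tool_rot: [-0.505, -0.495, 0.505, -0.495]
force: [-0.7, -1.3, 0.1]
opening: -0.0002
```

Request:
apply_moves([
  {"x": 0.04,"y": 0,"z": 0,"spin": 0,"claw": 1},
  {"x": 0.04,"y": 0,"z": 0,"spin": 0,"claw": 1},
])

```text
time: 10.03
eef_pos: [0.5832, -0.1862, 0.3918]
tool_rot: [-0.505, -0.495, 0.505, -0.495]
force: [-0.1, 0.8, -0.1]
opening: -0.0001
```

Request:
apply_moves([
  {"x": 0.04,"y": 0,"z": 0,"spin": 0,"claw": 1},
  {"x": 0.04,"y": 0,"z": 0,"spin": 0,"claw": 1},
])

```text
time: 10.2
eef_pos: [0.5833, -0.1863, 0.391]
tool_rot: [0.505, 0.495, -0.505, 0.495]
force: [0.6, 0.4, 0.8]
opening: 0.0001
```

Request:
apply_moves([
  {"x": 0.04,"y": 0,"z": 0,"spin": 0,"claw": 1},
  {"x": 0.04,"y": 0,"z": 0,"spin": 0,"claw": 1},
])

```text
time: 10.37
eef_pos: [0.5834, -0.1863, 0.3901]
tool_rot: [0.505, 0.495, -0.505, 0.495]
force: [0.7, -0.7, 1.2]
opening: 0.0001
```

Request:
apply_moves([
  {"x": 0.03,"y": 0,"z": 0,"spin": 0,"claw": 1},
  {"x": 0.03,"y": 0,"z": 0,"spin": 0,"claw": 1},
])

```text
time: 10.53
eef_pos: [0.5834, -0.1864, 0.3895]
tool_rot: [-0.505, -0.495, 0.505, -0.495]
force: [-0.6, 0.2, 1.2]
opening: -0.0003
```

Request:
apply_moves([
  {"x": 0.03,"y": 0,"z": 0,"spin": 0,"claw": 1},
  {"x": 0.03,"y": 0,"z": 0,"spin": 0,"claw": 1},
])

```text
time: 10.7
eef_pos: [0.5833, -0.1863, 0.3886]
tool_rot: [0.505, 0.495, -0.505, 0.495]
force: [0.4, -1.4, 1.0]
opening: -0.0001
```

Request:
apply_moves([
  {"x": 0.02,"y": 0,"z": 0,"spin": 0,"claw": 1},
  {"x": 0.02,"y": 0,"z": 0,"spin": 0,"claw": 1},
])

```text
time: 10.87
eef_pos: [0.5833, -0.1863, 0.3881]
tool_rot: [0.505, 0.495, -0.505, 0.495]
force: [0.0, -0.0, 1.9]
opening: -0.0002
```

Request:
apply_moves([
  {"x": 0.02,"y": 0,"z": 0,"spin": 0,"claw": 1},
  {"x": 0.02,"y": 0,"z": 0,"spin": 0,"claw": 1},
])

```text
time: 11.03
eef_pos: [0.5834, -0.1863, 0.3877]
tool_rot: [0.505, 0.495, -0.505, 0.495]
force: [0.7, -0.3, 1.9]
opening: 0.0004
```

Request:
apply_moves([
  {"x": 0.016,"y": 0,"z": 0,"spin": 0,"claw": 1},
  {"x": 0.016,"y": 0,"z": 0,"spin": 0,"claw": 1},
  {"x": 0.016,"y": 0,"z": 0,"spin": 0,"claw": 1},
])

```text
time: 11.28
eef_pos: [0.5834, -0.1863, 0.3876]
tool_rot: [0.505, 0.495, -0.505, 0.496]
force: [-0.2, -1.4, 4.2]
opening: -0.0
```

The force has jumped to 4.2 N, past the 1.8 N of the stop and below the 7 N where the second stage starts, so the release is at the halfway stop. I'll hold it there.

Request:
apply_moves([
  {"x": 0,"y": 0,"z": 0,"spin": 0,"claw": 1},
  {"x": 0,"y": 0,"z": 0,"spin": 0,"claw": 1},
  {"x": 0,"y": 0,"z": 0,"spin": 0,"claw": 1},
  {"x": 0,"y": 0,"z": 0,"spin": 0,"claw": 1},
  {"x": 0,"y": 0,"z": 0,"spin": 0,"claw": 1},
])

```text
time: 11.7
eef_pos: [0.5834, -0.1863, 0.3875]
tool_rot: [0.505, 0.495, -0.505, 0.496]
force: [0.7, -1.6, 4.7]
opening: -0.0003
```

Request:
apply_moves([
  {"x": 0,"y": 0,"z": 0,"spin": 0,"claw": 1},
  {"x": 0,"y": 0,"z": 0,"spin": 0,"claw": 1},
  {"x": 0,"y": 0,"z": 0,"spin": 0,"claw": 1},
  {"x": 0,"y": 0,"z": 0,"spin": 0,"claw": 1},
  {"x": 0,"y": 0,"z": 0,"spin": 0,"claw": 1},
])

```text
time: 12.12
eef_pos: [0.5834, -0.1863, 0.3875]
tool_rot: [0.505, 0.495, -0.505, 0.496]
force: [0.6, -1.8, 5.0]
opening: -0.0004
```

Request:
apply_moves([
  {"x": 0,"y": 0,"z": 0,"spin": 0,"claw": 1},
  {"x": 0,"y": 0,"z": 0,"spin": 0,"claw": 1},
  {"x": 0,"y": 0,"z": 0,"spin": 0,"claw": 1},
  {"x": 0,"y": 0,"z": 0,"spin": 0,"claw": 1},
  {"x": 0,"y": 0,"z": 0,"spin": 0,"claw": 1},
])

```text
time: 12.53
eef_pos: [0.5834, -0.1863, 0.3875]
tool_rot: [0.505, 0.495, -0.505, 0.496]
force: [2.3, -0.5, 4.8]
opening: 0.0001
```

```bash
python3 -c "
from h import *
import pickle
o=r.get_obs();print(o['force'],o['eef_pos'])
c=r.capture('side');cv2.imwrite('pics/d9.png',cv2.resize(c['frame'][80:200,210:350,::-1],None,fx=5,fy=5,interpolation=cv2.INTER_CUBIC))
c=r.capture('wrist');cv2.imwrite('pics/w9.png',c['frame'][...,::-1])
"
```

```text
[ 2.33225278 -0.47251877  4.82206234] [ 0.58343793 -0.18629643  0.38745097]
```

View pics/d9.png

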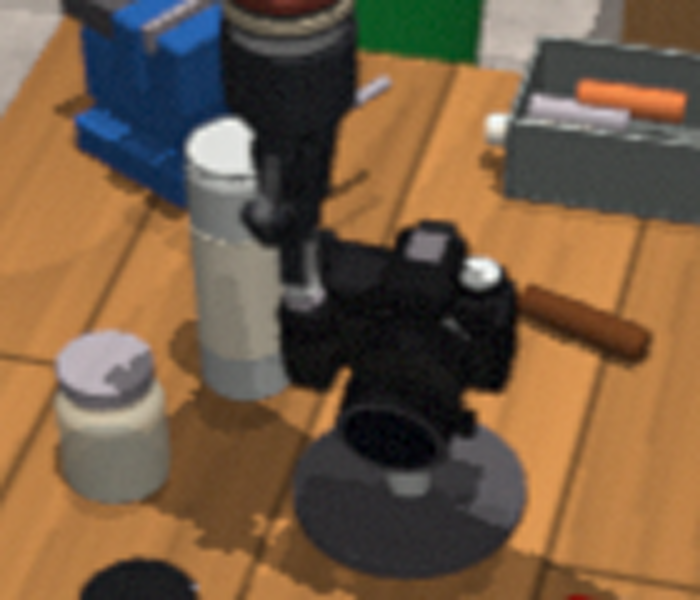

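It was held at the stop for over 1.3 s at 4.7–5.0 N. Next, the full press, gently.

Request:
apply_moves([
  {"x": 0.03,"y": 0,"z": 0,"spin": 0,"claw": 1},
  {"x": 0.06,"y": 0,"z": 0,"spin": 0,"claw": 1},
  {"x": 0.09,"y": 0,"z": 0,"spin": 0,"claw": 1},
  {"x": 0.11,"y": 0,"z": 0,"spin": 0,"claw": 1},
  {"x": 0.11,"y": 0,"z": 0,"spin": 0,"claw": 1},
])

```text
time: 13.05
eef_pos: [0.5838, -0.1865, 0.3859]
tool_rot: [0.505, 0.494, -0.504, 0.496]
force: [1.0, -0.5, 8.3]
opening: -0.0001
```

Request:
apply_moves([
  {"x": 0.02,"y": 0,"z": 0,"spin": 0,"claw": 1},
  {"x": 0.02,"y": 0,"z": 0,"spin": 0,"claw": 1},
  {"x": 0.02,"y": 0,"z": 0,"spin": 0,"claw": 1},
])

```text
time: 13.3
eef_pos: [0.5838, -0.1866, 0.3856]
tool_rot: [0.505, 0.494, -0.504, 0.496]
force: [1.9, -1.7, 8.1]
opening: -0.0004
```

Request:
apply_moves([
  {"x": 0.02,"y": 0,"z": 0,"spin": 0,"claw": 1},
  {"x": 0.04,"y": 0,"z": 0,"spin": 0,"claw": 1},
  {"x": 0.04,"y": 0,"z": 0,"spin": 0,"claw": 1},
])

```text
time: 13.55
eef_pos: [0.5839, -0.1866, 0.3847]
tool_rot: [0.505, 0.494, -0.504, 0.497]
force: [1.3, -2.4, 8.6]
opening: -0.0002
```

Request:
apply_moves([
  {"x": 0.02,"y": 0,"z": 0,"spin": 0,"claw": 1},
  {"x": 0.03,"y": 0,"z": 0,"spin": 0,"claw": 1},
  {"x": 0.03,"y": 0,"z": 0,"spin": 0,"claw": 1},
])

```text
time: 13.8
eef_pos: [0.5839, -0.1867, 0.3842]
tool_rot: [0.505, 0.494, -0.504, 0.497]
force: [0.7, -2.3, 9.3]
opening: 0.0002
```

Request:
apply_moves([
  {"x": 0.02,"y": 0,"z": 0,"spin": 0,"claw": 1},
  {"x": 0.03,"y": 0,"z": 0,"spin": 0,"claw": 1},
  {"x": 0.03,"y": 0,"z": 0,"spin": 0,"claw": 1},
])

```text
time: 14.05
eef_pos: [0.584, -0.1868, 0.3838]
tool_rot: [0.505, 0.494, -0.504, 0.497]
force: [1.5, -1.6, 10.0]
opening: 0.0002
```

Request:
apply_moves([
  {"x": 0.01,"y": 0,"z": 0,"spin": 0,"claw": 1},
  {"x": 0.02,"y": 0,"z": 0,"spin": 0,"claw": 1},
  {"x": 0.02,"y": 0,"z": 0,"spin": 0,"claw": 1},
])

```text
time: 14.3
eef_pos: [0.5842, -0.1868, 0.3836]
tool_rot: [0.505, 0.493, -0.504, 0.497]
force: [1.0, -2.1, 10.2]
opening: -0.0
```

Request:
apply_moves([
  {"x": 0.015,"y": 0,"z": 0,"spin": 0,"claw": 1},
  {"x": 0.03,"y": 0,"z": 0,"spin": 0,"claw": 1},
  {"x": 0.03,"y": 0,"z": 0,"spin": 0,"claw": 1},
])

```text
time: 14.55
eef_pos: [0.5843, -0.1868, 0.3835]
tool_rot: [0.505, 0.493, -0.504, 0.497]
force: [0.5, -1.4, 12.3]
opening: -0.0003
```

Request:
apply_moves([
  {"x": 0.015,"y": 0,"z": 0,"spin": 0,"claw": 1},
  {"x": 0.03,"y": 0,"z": 0,"spin": 0,"claw": 1},
  {"x": 0.03,"y": 0,"z": 0,"spin": 0,"claw": 1},
])

```text
time: 14.8
eef_pos: [0.5845, -0.1869, 0.3833]
tool_rot: [0.506, 0.493, -0.504, 0.498]
force: [0.9, -1.2, 12.9]
opening: -0.0
```

The force has climbed to 12.9 N with almost no travel, so it is on the hard stop, well under 22 N. Letting go slowly.

Request:
apply_moves([
  {"x": -0.05,"y": 0,"z": 0,"spin": 0,"claw": 1},
  {"x": -0.1,"y": 0,"z": 0,"spin": 0,"claw": 1},
  {"x": -0.15,"y": 0,"z": 0,"spin": 0,"claw": 1},
  {"x": -0.2,"y": 0,"z": 0,"spin": 0,"claw": 1},
  {"x": -0.25,"y": 0,"z": 0,"spin": 0,"claw": 1},
])

```text
time: 15.22
eef_pos: [0.5838, -0.1863, 0.3872]
tool_rot: [0.505, 0.494, -0.504, 0.496]
force: [0.8, -1.0, 5.9]
opening: 0.0001
```

Request:
apply_moves([
  {"x": -0.06,"y": 0,"z": 0,"spin": 0,"claw": 1},
  {"x": -0.12,"y": 0,"z": 0,"spin": 0,"claw": 1},
  {"x": -0.18,"y": 0,"z": 0,"spin": 0,"claw": 1},
  {"x": -0.3,"y": 0,"z": 0,"spin": 0,"claw": 1},
  {"x": -0.4,"y": 0,"z": 0,"spin": 0,"claw": 1},
])

```text
time: 15.63
eef_pos: [0.5827, -0.1858, 0.3942]
tool_rot: [-0.504, -0.497, 0.505, -0.494]
force: [-0.2, -0.7, -0.1]
opening: -0.0004
```

Request:
apply_moves([
  {"x": -0.3,"y": 0,"z": 0,"spin": 0,"claw": 1},
  {"x": -1,"y": 0,"z": 0,"spin": 0,"claw": 1},
  {"x": -2,"y": 0,"z": 0,"spin": 0,"claw": 1},
  {"x": -3,"y": 0,"z": 0,"spin": 0,"claw": 1},
  {"x": -3,"y": 0,"z": 0,"spin": 0,"claw": 1},
])

```text
time: 16.05
eef_pos: [0.5842, -0.1866, 0.4774]
tool_rot: [0.506, 0.492, -0.503, 0.498]
force: [0.3, 0.5, 1.9]
opening: 0.0
```

Request:
apply_moves([
  {"x": 0,"y": 0,"z": 0,"spin": 0,"claw": 1},
  {"x": 0,"y": 0,"z": 0,"spin": 0,"claw": 1},
  {"x": 0,"y": 0,"z": 0,"spin": 0,"claw": 1},
  {"x": 0,"y": 0,"z": 0,"spin": 0,"claw": 1},
  {"x": 0,"y": 0,"z": 0,"spin": 0,"claw": 1},
])

```text
time: 16.47
eef_pos: [0.583, -0.1861, 0.4689]
tool_rot: [-0.504, -0.496, 0.505, -0.494]
force: [0.4, -0.1, 0.3]
opening: -0.0003
```

```bash
python3 -c "
from h import *
import pickle
o=r.get_obs();print(o['force'],o['eef_pos'],o['time'])
s=r.capture('side');cv2.imwrite('pics/d10.png',s['frame'][...,::-1])
c=r.capture('wrist');cv2.imwrite('pics/w10.png',c['frame'][...,::-1])
cv2.imwrite('pics/d10z.png',cv2.resize(s['frame'][215:345,130:320,::-1],None,fx=4,fy=4,interpolation=cv2.INTER_CUBIC))
a=pickle.load(open('side7.pkl','rb'))['frame'];b=s['frame']
print([cv2.absdiff(a[y:y+60,x:x+110],b[y:y+60,x:x+110]).mean().round(2) for y,x in((225,165),(240,170),(270,150))])
"
```

```text
[ 0.35798128 -0.05093972  0.26376448] [ 0.58300205 -0.18609609  0.46888312] 16.4667
[np.float64(1.28), np.float64(1.13), np.float64(1.11)]
```

View pics/d10z.png

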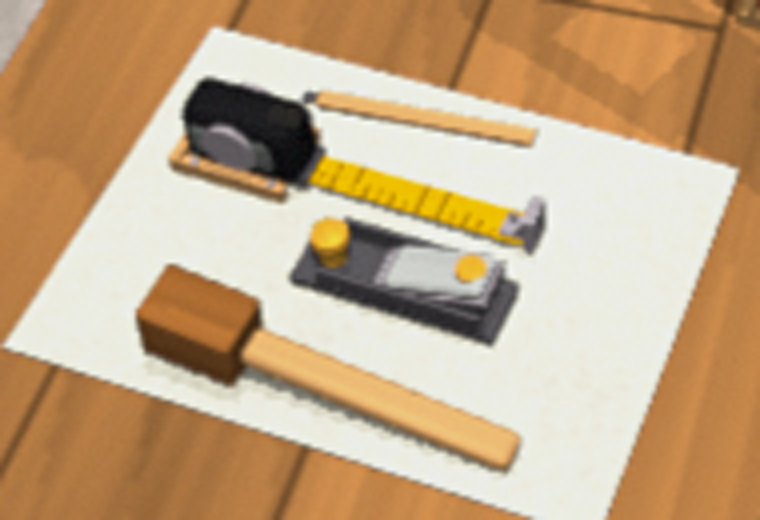

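View pics/w10.png

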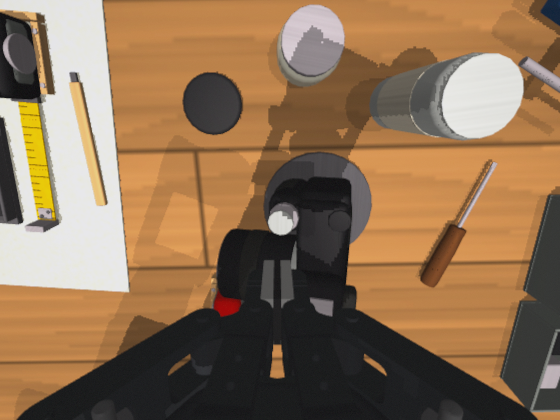

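The plane and bystanders have not moved. The heel edge, extended in the side view, runs through the hook's outer face: line at about (531,252), hook foot at about (528,252). The release has popped up and the arm is clear, so I'm handing in.

```bash
python3 -c "
from h import *
print(r.sign_off())"
```

```text
the job is handed in; nothing more can be done
None
```

I drew the tape out to the plane's heel and took the picture. Then I handed the job in at about 16.6 s of the 64 s; no verdict was reported.

- **Tape:** I pinched the hook and drew it out about 101 mm. After I let go, the wrist view put its outer face about 1.5 mm short of flush with the heel, within the 6 mm limit. I didn't correct that last bit.
- **Halfway press:** the disc was found by feel at about 218 mm above the table. I held the release at its halfway stop for about 1.4 s at 4.2–5 N, below the 7 N where the second stage starts.
- **Full press:** I pressed until the force rose to 12.9 N with almost no further travel, which is the hard stop. That is well under the 22 N jolt limit.
- **Last checks:** the plane, tape and pencil looked unmoved in the last side view, and the other things around the camera looked in place in the last wrist view. The release looked sprung back, and the arm was about 75 mm above it reading no contact force.

I judged the release and head positions from force and pictures only, since neither could be read directly. None of the checks failed. The estimates of the disc's height and position differed from each other by 3–5 mm before I touched it.

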